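# Show the hidden filter plate to the inspection light

## Task

First slide the light panel along its rail, away from you, until the sprung plunger clicks and holds it at the end stop. Then lift the cover flap of the filter housing right up so that it stays open, draw out the filter plate hidden inside by its tab, and hold it upright in front of the white face of the light panel: centred on it and parallel to it, 4 to 11 cm away, touching nothing but your fingers. Finish while still holding it there; do not put it down or let go, and leave the other things on the bench where they are.

Things in the scene. Friction and masses are not known exactly. Their poses are not given: they have to be found in the camera images.
- rail: fixed aluminium rail, on the right. Origin: on the bench on the rail's centre line; +x runs along the rail to the dark end-stop block (away from the robot), z up. Base 265 x 72 x 6 mm, x = -150 to +115; T-shaped rail, top at z = 22 mm, 40 mm wide. Stop block (z up to 36 mm) with inner face at x = +105 mm; plunger at x = +63 mm.
- detent (a joint): sprung round plunger, 22 mm wide, standing 3 mm out of the rail top at rail x = +63 mm. 0 = fully out (m), 0.003 = pressed down under the carriage. As the panel comes home it drops into the slot under the carriage and holds it; passing it takes up to about 10 N along the rail.
- module: light module, loose, 0.45 kg: black carriage (x = -40 to 40 mm, top z = 36) that embraces the rail's T and only slides along it (2 mm play), with an upright light panel 80 (x) x 14 (y) x 76 mm (z = 36 to 112, y = -15 to -1), white face to +y (left). Origin: bench level under the carriage's middle; axes as the rail's. Home: origin at rail x = +63 mm (60 to 65).
- panel_face (a point): middle of the panel's white face: module (0, 0, 75) mm. Axes as the module's: y points squarely out of the white face, x along the rail, z up.
- push_lug (a point): point on the rear (robot-side) face of the upright lug at the rear of the carriage, module (-80, 0, 50) mm. The lug is 8 mm thick (x), 30 mm wide (y), z = 28 to 66 mm, and stands 32 mm behind the panel's edge; push it towards +x.
- housing: fixed grey filter housing, on the left: open box 118 (x) x 130 (y) x 88 mm high, walls and floor 4 mm, duct stub 30 mm long on its left side, shut on top by the flap. Origin: on the bench under its middle; -x is its front (towards the robot), z up. The filter plate stands in guides (up to z = 44 mm, 2 mm play) at x = -15, y = 0 mm.
- flap_hinge (a point): middle of the flap's hinge line, at the top of the housing's rear wall, housing (60, 0, 88) mm; the hinge axis is the housing's y.
- flap (a joint): opening of the cover flap in rad: 0 = shut, 1.57 = upright, 1.75 = its stop, leaning back. Stiff hinge: it stays where it is left; lifting it takes 2 to 3 N at the tab. The flap is 117 (x) x 134 (y) x 5 mm and swings up and away from the robot.
- flap_tab (a point): middle of the free part of the black pull tab that sticks out 38 mm from the middle of the flap's front edge; tab 12 mm wide (housing y), 12 mm thick. With the flap shut it lies 142 mm from the hinge axis towards the front and 3 mm above it. Fingers that close along the hinge axis let it pivot between them. Axes: the flap's (x to the hinge).
- filter: filter plate, loose, about 0.09 kg, hidden under the flap: aluminium frame with a grey mesh, 60 (x) x 8 (y) x 60 mm, with a black pull tab on top. Origin: middle of its lower edge, 4 mm above the bench in the housing; z up along the plate, y square to its faces (as built along the housing's y).
- filter_centre (a point): middle of the filter plate (frame and mesh), 30 mm above its origin; axes as the plate's.
- filter_tab (a point): middle of the plate's black pull tab, 69 mm above the plate's origin: 28 (x) x 10 (y) x 20 mm high, top 5 mm below the top of the housing's walls.
- casting_4: bystander: small aluminium block casting, 36 x 58 x 30 mm, origin under its middle
- hex_key: bystander: black hexagon key lying flat, 38 x 99 x 9 mm, origin under its middle
- tape_roll: bystander: roll of tape lying flat, 100 mm across, 24 mm high, origin under its middle
- casting_2: bystander: round flanged aluminium casting, 60 mm across, 28 mm high, origin under its middle
- dropper: bystander: small dark dropper bottle, 26 mm across, 85 mm high, origin under its middle
- pot_1: bystander: white plastic pot, 125 mm across, 122 mm high, origin under its middle
- snips: bystander: side cutters lying flat, 55 x 160 x 12 mm, origin under their middle
Things that resemble listed ones, but are neither listed nor needed, are in the scene too. What is shaped like the housing but pink is not meant. Of the things like the module, leave any that is red; of the rest the larger one is meant.

How it is judged:
On the way, in this order (a step that is already met when the one before it is completed fails the run):
1. the light panel is home at the end stop, held by the plunger (x of panel_face in the frame of rail above 0.058 m and value of joint detent below 0.0012 m), for 0.2 s.
2. the cover flap is up (value of joint flap above 1.2 rad), for 0.2 s.
3. the filter plate is drawn clear out of the housing in the fingers (z of filter_centre in the frame of housing above 0.12 m and contact force between filter and the fingers above 1 N), for 0.1 s.
At the end, for the whole second after the job is handed in: Panel home within 5 mm, plunger out; flap beyond 1.2 rad; plate held still in the fingers, its middle 35 to 120 mm off the white face and within 25 mm of its middle sideways and in height, upright and parallel within 0.25 rad, touching no panel, rail or housing (all of step 1 and value of joint flap above 1.2 rad and y of filter_centre in the frame of panel_face between 0.035 and 0.12 m and x of filter_centre in the frame of panel_face between -0.025 and 0.025 m and z of filter_centre in the frame of panel_face between -0.025 and 0.025 m and angle between the y axis of filter_centre and the y axis of panel_face, either way round below 0.25 rad and angle between filter_centre's own z axis and vertical below 0.25 rad and contact force between filter and the fingers above 1 N and contact force between filter and module below 0.2 N and contact force between filter and rail below 0.2 N and contact force between filter and housing below 0.2 N and linear speed of filter below 0.03 m/s); the arm keeps its last pose, push and grip.
It fails at once if a bystander is moved by more than 3 cm (distance of any of casting_4, hex_key, tape_roll, casting_2, dropper, pot_1, snips from where it was at the start of the episode above 0.03 m).
It also fails if it takes over 64 s, if anything falls off the work surface, if the arm or the gripper's body presses on something with over 40 N, if the wrist force passes 120 N, or if a joint passes its speed limit or range.

## Robot

A 6-joint arm with a two-finger parallel gripper is mounted at the origin on a cart in front of the work surface, level with it; the furniture and walls round the work are solid. World frame = base frame: x ahead of the robot, y to its left, z up, the work surface at z = 0. Lengths are in m, angles in rad, forces in N, time in s.
With the tool pointing down it reaches from about 0.3 to 0.75 m from the base axis. Payload 8.5 kg.
Tool frame: the origin (TCP) lies on the centre line of the jaws, within the pads' length; the fingertips stand 19 mm ahead of it and the grasp point (between the pads) is the TCP; z points along the fingers, y is the line along which they close (so a half turn about z gives the same grasp; the last joint's range is limited). The gripper opens to 85 mm and grips with 20 to 120 N. Pads are 22 mm wide; open, the fingers measure 114 mm over their backs; the gripper's body (76 mm by 85 mm) begins 54 mm behind the grasp point. The pads swing forward as they close: fully open they stand 13 mm farther back than shut.
Start: joints at [1.096, 0.381, 1.297, -0, 1.464, -0.215], TCP at [0.141, 0.532, 0.25] pointing down, gripper open.
Joint ranges: [-3.11, 3.11], [-0.89, 2.33], [0.22, 2.48], [-1.42, 4.56], [0.17, 2.85], [-2.88, 2.88]. Speed limits (rad/s): [2.39, 2.39, 3.14, 3.14, 3.14, 3.14].

## Interface

Orientations are given as a rotation vector (axis times angle).
In Python, from workcell import r, viewer gives the robot as it stands.
- The arm moves only by the shell command python3 -m creep 'ROWS' [FORCE]. ROWS is JSON, a list of rows, each an object with "claw": the opening, from 0 (shut) to 1 (fully open); "xyz": the shift along the tool's x, y, z as a fraction of full scale, a list of three; "rot": the turn, a rotation vector about the tool's x, y, z as a fraction of full scale, a list of three. A call has exactly 8 rows; each row is the pose to reach, as a shift and turn from the pose commanded when the call began, along the tool's axes at that moment; what a row does not reach only later rows make up. Full scale, the value 1, is 200 mm for a shift and 90 degrees for a turn. A row lasts 1/12 s, in which the tool goes at most 41.7 mm and 7.16 degrees, less where a joint would pass 70% of its speed; a pose out of reach is approached as far as the arm can. A call with a number of a shift or a turn outside -1 to 1 is refused whole. A call with a gripper value outside its range is refused whole. The fingers move at their own pace and stop on an object; FORCE is the grip in N (left out, the last holds). Time passes only in rows, so rows that repeat a pose let the fingers close, or fill a call up. It gives the time, the measured TCP pose, the force, the opening and the grip force at its end, in the units of the state.
- r.get_obs(): the state, without advancing time (a new reading comes with each control period).
- viewer.grab_frame(name): name is "side" or "top"; returns a dict with "image" (480x640x3 uint8, blue, green, red), "fov_y" (degrees; the focal length in pixels is half the picture's height over the tangent of half this angle, whatever the lens; pixels are square), "cx", "cy" (the principal point, pixels), "position" and "attitude" of the camera in the world. Camera axes: x right, y down, z forward; pixel columns grow to the right and rows downward; lengths in m; the calibration is good to about 2 mm. A picture is of the moment at which its call begins. There is no depth.
- r.finish_job(): hands the job in; it is judged then, once.
The state is a dict: "time": time; "joint_positions": joint angles; "joint_vel": joint speeds; "joint_efforts": joint torques, N m; "position": TCP position; "eef_rot": TCP orientation; "ft_force": force on the tool from outside, world axes, zero at the start; "ft_torque": the same for the moment, N m; "gripper_width": opening from 0.0 (shut) to 1.0 (fully open); "grip_force": force on a finger pad.
Only numpy, scipy, OpenCV 4.12 (cv2) and the standard library are available. Lean on these libraries where they do the work, as an engineer would, in place of code of your own. Each camera call takes 0.05 s, during which the arm holds its last target. There are 200 camera calls.

## Working session

There is one attempt and no reset: what is moved stays moved. The work goes in short steps, Python scripts to look and compute and a shell command to move; the robot and the scene stay as the last step left them, time stands still between calls to the robot, and variables do not carry over. Pictures are saved under pics/ and viewed, at most 10 in all, crops included, and the job is handed in when it is done.

```bash
ls; mkdir -p pics; python3 - <<'E'
from workcell import r, viewer
import cv2
for n in ("side","top"):
    f=viewer.grab_frame(n); cv2.imwrite(f"pics/{n}0.png",f["image"])
    print(n,f["fov_y"],f["cx"],f["cy"],f["position"],f["attitude"],[k for k in f])
print(r.get_obs())
E
```

```text
pics
side 44.29321417352645 318.82256659947456 242.52604175215907 [-0.62681949 -0.34264028  1.18793892] [-1.88741529  1.48978231 -0.63342822] ['image', 'fov_y', 'cx', 'cy', 'position', 'attitude']
top 55.70217138457792 324.3498425498869 244.54161145544455 [ 0.37715138 -0.0624335   1.17089304] [-2.13369897  2.09831251 -0.14949263] ['image', 'fov_y', 'cx', 'cy', 'position', 'attitude']
{'time': 0.1, 'joint_positions': array([ 1.09567907e+00,  3.81143822e-01,  1.29815847e+00, -1.94348735e-05,
        1.46362779e+00, -2.15286249e-01]), 'joint_vel': array([ 0.00178932, -0.00177926, -0.0019264 ,  0.00137593, -0.00074964,
        0.00121621]), 'joint_efforts': array([ 4.43182653e-03, -4.49214292e+01, -2.31657797e+01, -1.18879589e-04,
        3.63507468e-03, -6.79776440e-05]), 'position': array([0.14119065, 0.5313182 , 0.24977429]), 'eef_rot': array([-4.06934839e-01, -3.11468704e+00,  1.98688899e-03]), 'ft_force': array([ 0.15912421,  0.36461303, -0.00191248]), 'ft_torque': array([ 0.02989564, -0.04068746, -0.02660645]), 'grip_force': 0.0, 'gripper_width': 1.001213781294425}
```

View pics/side0.png

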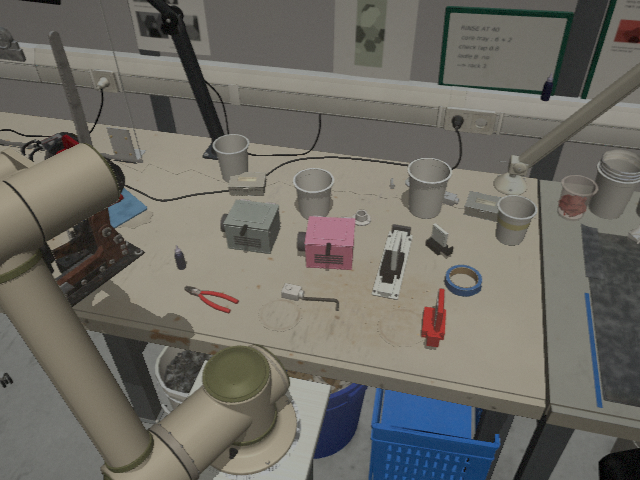

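View pics/top0.png

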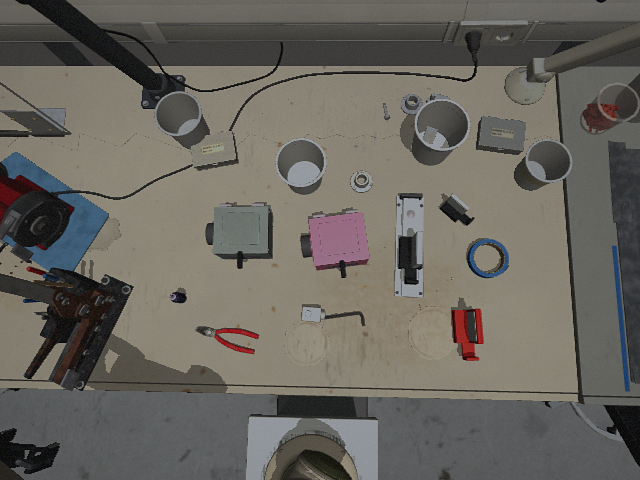

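The side and top views show the grey housing (top view ~242,230), its tab at (240,262), the rail with the black module (~409,245; end stop at the top of the image, so away from the robot), the pink decoy, the red module and a small loose decoy at (458,208).

```bash
cat > h.py <<'E'
import numpy as np, cv2
from scipy.spatial.transform import Rotation as R
from workcell import r, viewer
def grab(n): return viewer.grab_frame(n)
def K(f): 
    F=240/np.tan(np.radians(f["fov_y"]/2)); return F
def ray(f,u,v):
    d=np.array([(u-f["cx"])/K(f),(v-f["cy"])/K(f),1.]); return np.array(f["position"]),R.from_rotvec(f["attitude"]).apply(d)
def onz(f,u,v,z):
    p,d=ray(f,u,v); return p+d*(z-p[2])/d[2]
def proj(f,P):
    c=R.from_rotvec(f["attitude"]).inv().apply(np.atleast_2d(P)-f["position"]); return c[:,:2]/c[:,2:]*K(f)+[f["cx"],f["cy"]]
E
python3 - <<'E'
from h import *
f=grab("top"); s=grab("side")
im=f["image"]
a=cv2.resize(im[185:305,190:290],None,fx=4,fy=4,interpolation=cv2.INTER_CUBIC)
b=cv2.resize(im[185:305,365:465],None,fx=4,fy=4,interpolation=cv2.INTER_CUBIC)
cv2.imwrite("pics/c1.png",np.hstack([a,b]))
print([onz(f,u,v,0).round(3) for u,v in [(409,245),(242,230),(0,0),(640,480)]])
E
```

```text
[array([ 0.584, -0.243,  0.   ]), array([0.618, 0.196, 0.   ]), array([1.304, 0.954, 0.   ]), array([ 0.03 , -0.777,  0.   ])]
```

View pics/c1.png

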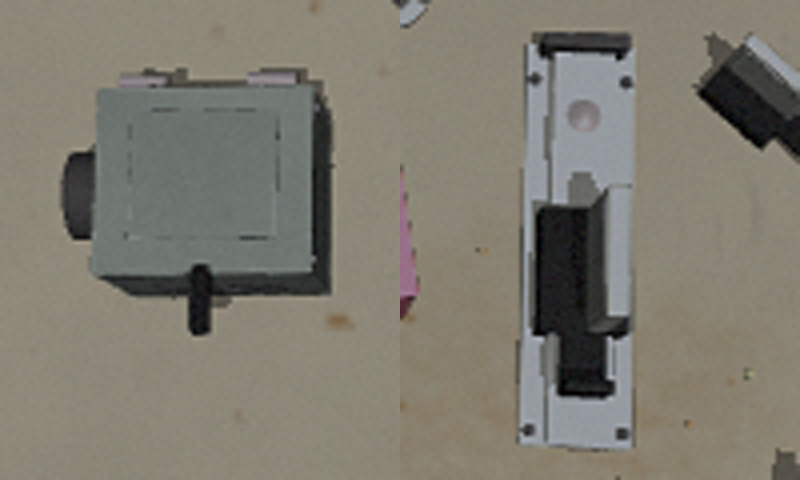

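The crop shows the housing flap's corners (≈(98,88),(316,84),(312,272),(92,272) in crop px), the tab from (200,272) to (200,333), rail screws, plunger at (584,116) and the lug's rear edge at (585,395).

```bash
python3 - <<'E'
from h import *
f=grab("top")
L=lambda x,y,z:onz(f,190+x/4-.4,185+y/4-.4,z)
Rr=lambda x,y,z:onz(f,365+(x-400)/4-.4,185+y/4-.4,z)
p=lambda n,v:print(n,(v*1000).round(1))
S=[Rr(*q,.007) for q in [(527,430),(622,433),(534,78),(626,82)]]
B=[Rr(*q,.006) for q in [(518,445),(632,447),(527,42),(634,40)]]
for n,q in (("screw",S),("base",B)):
    c=np.mean(q,0); d=(q[2]+q[3]-q[0]-q[1]); p(n,c); print(np.degrees(np.arctan2(d[1],d[0])),np.linalg.norm(d)/2,np.linalg.norm(q[0]-q[1]))
p("plunger",Rr(584,116,.025))
p("stop top",Rr(585,45,.036)); p("lug rear L",Rr(557,396,.066)); p("lug rear R",Rr(613,396,.066))
p("panel top corners",Rr(610,186,.112));p("",Rr(632,186,.112));p("",Rr(607,330,.112));p("",Rr(630,330,.112))
F=[L(*q,.093) for q in [(98,88),(316,84),(312,272),(92,272)]]
for q in F:p("flap",q)
d=F[0]+F[1]-F[2]-F[3]; print(np.degrees(np.arctan2(d[1],d[0])),np.linalg.norm(d)/2)
d=F[0]+F[3]-F[1]-F[2]; print(np.degrees(np.arctan2(-d[0],d[1])),np.linalg.norm(d)/2)
p("flap c",np.mean(F,0)); p("tab tip",L(200,333,.091)); p("tab base",L(200,272,.097))
# bystander positions
for n,u,v,z in [("dropper",178,296,.04),("snips",228,339,.006),("hexkey",345,316,.005),("cast4",312,314,.015),("tape",488,258,.012),("small",458,208,.03),("red",468,332,.05),("pot",302,163,.06),("pink",338,240,.09)]: p(n,onz(f,u,v,z))
E
```

```text
screw [ 575.1 -241.5    7. ]
-1.5989536212206295 0.2304207425476826 0.06001356355712833
base [ 583.9 -242.1    6. ]
-1.4869707090167241 0.2663433636608121 0.07198386776436348
plunger [ 661.5 -244.2   25. ]
stop top [ 705.7 -243.7   36. ]
lug rear L [ 477.  -219.2   66. ]
lug rear R [ 477.5 -252.9   66. ]
panel top corners [ 597.6 -245.1  112. ]
 [ 597.7 -258.1  112. ]
 [ 511.8 -242.1  112. ]
 [ 512.  -255.4  112. ]
flap [656.7 248.1  93. ]
flap [660.7 113.2  93. ]
flap [543.9 110.9  93. ]
flap [541.9 244.6  93. ]
1.420972962599159 0.11582120547856317
1.2815310172838121 0.1343234674119582
flap c [600.8 179.2  93. ]
tab tip [506.1 177.4  91. ]
tab base [542.3 178.   97. ]
dropper [438.8 340.2  40. ]
snips [334.8 216.4   6. ]
hexkey [397.9 -78.6   5. ]
cast4 [401.1   4.7  15. ]
tape [ 550.7 -441.    12. ]
small [ 676.4 -364.5   30. ]
red [ 364.7 -373.5   50. ]
pot [783.1  37.   60. ]
pink [577.7 -58.4  90. ]
```

```bash
cat > to.py <<'E'
import sys
from h import *
# to.py x y z yaw [x y z yaw ...] : shift/turn fractions from the present pose (or the preceding target)
o=r.get_obs(); P=o["position"]; Q=R.from_rotvec(o["eef_rot"]); a=list(map(float,sys.argv[1:]))
print("t",o["time"],P.round(4),"F",o["ft_force"].round(1),"w",round(o["gripper_width"],2))
for i in range(0,len(a),4):
    T=np.array(a[i:i+3]); W=R.from_euler("z",a[i+3],degrees=True)*R.from_matrix(np.diag([-1.,1,-1]))
    print("xyz",(Q.inv().apply(T-P)/.2).round(3),"rot",((Q.inv()*W).as_rotvec()/(np.pi/2)).round(3)); P,Q=T,W
E
python3 to.py .30 .42 .25 0  .42 .26 .22 0  .44 .07 .20 0 .42 -.12 .2 -1.5 .42 -.24 .15 -1.5
```

```text
t 0.25 [0.1412 0.5314 0.2501] F [-0.2  0.6  0.5] w 1.0
xyz [-0.91  -0.335  0.   ] rot [-0.    -0.    -0.165]
xyz [-0.6  -0.8   0.15] rot [0. 0. 0.]
xyz [-0.1  -0.95  0.1 ] rot [0. 0. 0.]
xyz [ 0.1  -0.95  0.  ] rot [0.    0.    0.017]
xyz [-0.016 -0.6    0.25 ] rot [0. 0. 0.]
```

```bash
python3 -m creep '[{"claw":0,"xyz":[-0.91,-0.335,0],"rot":[0,0,-0.165]},{"claw":0,"xyz":[-0.91,-0.335,0],"rot":[0,0,-0.165]},{"claw":0,"xyz":[-0.91,-0.335,0],"rot":[0,0,-0.165]},{"claw":0,"xyz":[-0.91,-0.335,0],"rot":[0,0,-0.165]},{"claw":0,"xyz":[-0.91,-0.335,0],"rot":[0,0,-0.165]},{"claw":0,"xyz":[-0.91,-0.335,0],"rot":[0,0,-0.165]},{"claw":0,"xyz":[-0.91,-0.335,0],"rot":[0,0,-0.165]},{"claw":0,"xyz":[-0.91,-0.335,0],"rot":[0,0,-0.165]}]' 30
python3 -m creep '[{"claw":0,"xyz":[-0.6,-0.8,0.15],"rot":[0,0,0]},{"claw":0,"xyz":[-0.6,-0.8,0.15],"rot":[0,0,0]},{"claw":0,"xyz":[-0.6,-0.8,0.15],"rot":[0,0,0]},{"claw":0,"xyz":[-0.6,-0.8,0.15],"rot":[0,0,0]},{"claw":0,"xyz":[-0.6,-0.8,0.15],"rot":[0,0,0]},{"claw":0,"xyz":[-0.6,-0.8,0.15],"rot":[0,0,0]},{"claw":0,"xyz":[-0.6,-0.8,0.15],"rot":[0,0,0]},{"claw":0,"xyz":[-0.6,-0.8,0.15],"rot":[0,0,0]}]'
python3 to.py .44 .07 .20 0 .42 -.12 .2 -1.5 .42 -.242 .15 -1.5
```

```text
time: 0.92
position: [0.2997, 0.4201, 0.2503]
eef_rot: [-0.001, -3.141, -0.0]
ft_force: [-0.7, -0.2, -0.9]
gripper_width: -0.002
grip_force: 0.0
time: 1.58
position: [0.4191, 0.261, 0.2204]
eef_rot: [0.001, -3.141, -0.0]
ft_force: [0.1, 0.1, 0.6]
gripper_width: -0.0
grip_force: 0.0
t 1.5833 [0.4191 0.261  0.2204] F [0.1 0.1 0.6] w -0.0
xyz [-0.104 -0.955  0.102] rot [ 0. -0.  0.]
xyz [ 0.1  -0.95  0.  ] rot [0.    0.    0.017]
xyz [-0.016 -0.61   0.25 ] rot [0. 0. 0.]
```

```bash
python3 -m creep '[{"claw":0,"xyz":[-0.1,-0.95,0.1],"rot":[0,0,0]},{"claw":0,"xyz":[-0.1,-0.95,0.1],"rot":[0,0,0]},{"claw":0,"xyz":[-0.1,-0.95,0.1],"rot":[0,0,0]},{"claw":0,"xyz":[-0.1,-0.95,0.1],"rot":[0,0,0]},{"claw":0,"xyz":[-0.1,-0.95,0.1],"rot":[0,0,0]},{"claw":0,"xyz":[-0.1,-0.95,0.1],"rot":[0,0,0]},{"claw":0,"xyz":[-0.1,-0.95,0.1],"rot":[0,0,0]},{"claw":0,"xyz":[-0.1,-0.95,0.1],"rot":[0,0,0]}]' >/dev/null
python3 -m creep '[{"claw":0,"xyz":[0.1,-0.95,0],"rot":[0,0,0.017]},{"claw":0,"xyz":[0.1,-0.95,0],"rot":[0,0,0.017]},{"claw":0,"xyz":[0.1,-0.95,0],"rot":[0,0,0.017]},{"claw":0,"xyz":[0.1,-0.95,0],"rot":[0,0,0.017]},{"claw":0,"xyz":[0.1,-0.95,0],"rot":[0,0,0.017]},{"claw":0,"xyz":[0.1,-0.95,0],"rot":[0,0,0.017]},{"claw":0,"xyz":[0.1,-0.95,0],"rot":[0,0,0.017]},{"claw":0,"xyz":[0.1,-0.95,0],"rot":[0,0,0.017]}]' >/dev/null
python3 -m creep '[{"claw":0,"xyz":[-0.016,-0.6,0.25],"rot":[0,0,0]},{"claw":0,"xyz":[-0.016,-0.6,0.25],"rot":[0,0,0]},{"claw":0,"xyz":[-0.016,-0.6,0.25],"rot":[0,0,0]},{"claw":0,"xyz":[-0.016,-0.6,0.25],"rot":[0,0,0]},{"claw":0,"xyz":[-0.016,-0.6,0.25],"rot":[0,0,0]},{"claw":0,"xyz":[-0.016,-0.6,0.25],"rot":[0,0,0]},{"claw":0,"xyz":[-0.016,-0.6,0.25],"rot":[0,0,0]},{"claw":0,"xyz":[-0.016,-0.6,0.25],"rot":[0,0,0]}]'
python3 to.py .43 -.238 .053 -1.5 .55 -.2412 .053 -1.5 .573 -.2418 .053 -1.5
```

```text
time: 3.58
position: [0.42, -0.2385, 0.151]
eef_rot: [0.039, 3.141, -0.001]
ft_force: [-0.3, -0.2, 0.6]
gripper_width: 0.003
grip_force: 0.0
t 3.5833 [ 0.42   -0.2385  0.151 ] F [-0.3 -0.2  0.6] w 0.0
xyz [-0.05   0.004  0.49 ] rot [-0.     0.     0.001]
xyz [-0.6 -0.   0. ] rot [0. 0. 0.]
xyz [-0.115  0.     0.   ] rot [0. 0. 0.]
```

```bash
python3 -m creep '[{"claw":0,"xyz":[-0.05,0.004,0.3],"rot":[0,0,0]},{"claw":0,"xyz":[-0.05,0.004,0.49],"rot":[0,0,0]},{"claw":0,"xyz":[-0.05,0.004,0.49],"rot":[0,0,0]},{"claw":0,"xyz":[-0.05,0.004,0.49],"rot":[0,0,0]},{"claw":0,"xyz":[-0.1,0.004,0.49],"rot":[0,0,0]},{"claw":0,"xyz":[-0.15,0.004,0.49],"rot":[0,0,0]},{"claw":0,"xyz":[-0.2,0.004,0.49],"rot":[0,0,0]},{"claw":0,"xyz":[-0.25,0.004,0.49],"rot":[0,0,0]}]'
python3 -m creep '[{"claw":0,"xyz":[-0.05,0,0],"rot":[0,0,0]},{"claw":0,"xyz":[-0.1,0,0],"rot":[0,0,0]},{"claw":0,"xyz":[-0.15,0,0],"rot":[0,0,0]},{"claw":0,"xyz":[-0.2,0,0],"rot":[0,0,0]},{"claw":0,"xyz":[-0.25,0,0],"rot":[0,0,0]},{"claw":0,"xyz":[-0.3,0,0],"rot":[0,0,0]},{"claw":0,"xyz":[-0.35,0,0],"rot":[0,0,0]},{"claw":0,"xyz":[-0.38,0,0],"rot":[0,0,0]}]'
```

```text
time: 4.25
position: [0.4715, -0.241, 0.0544]
eef_rot: [0.042, 3.139, -0.004]
ft_force: [-1.9, 0.5, 2.0]
gripper_width: 0.001
grip_force: 1.1
time: 4.92
position: [0.5474, -0.2427, 0.0543]
eef_rot: [0.041, 3.139, -0.003]
ft_force: [-4.7, 0.9, 3.2]
gripper_width: -0.001
grip_force: 2.3
```

```bash
python3 -m creep '[{"claw":0,"xyz":[-0.02,0,0],"rot":[0,0,0]},{"claw":0,"xyz":[-0.04,0,0],"rot":[0,0,0]},{"claw":0,"xyz":[-0.06,0,0],"rot":[0,0,0]},{"claw":0,"xyz":[-0.08,0,0],"rot":[0,0,0]},{"claw":0,"xyz":[-0.095,0,0],"rot":[0,0,0]},{"claw":0,"xyz":[-0.11,0,0],"rot":[0,0,0]},{"claw":0,"xyz":[-0.12,0,0],"rot":[0,0,0]},{"claw":0,"xyz":[-0.12,0,0],"rot":[0,0,0]}]'
python3 - <<'E'
from h import *
f=grab("top"); im=f["image"]; cv2.imwrite("pics/c2.png",cv2.resize(im[185:305,365:465],None,fx=4,fy=4,interpolation=cv2.INTER_CUBIC))
E
```

```text
time: 5.58
position: [0.5699, -0.2434, 0.0526]
eef_rot: [0.043, 3.141, -0.0]
ft_force: [-1.0, 0.1, 1.2]
gripper_width: -0.002
grip_force: 0.7
```

View pics/c2.png

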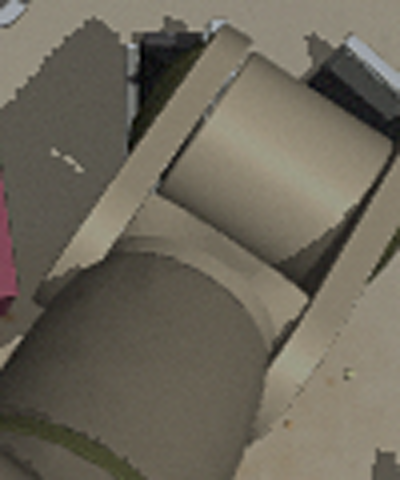

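The arm hides the module; the stop block shows at (170,50). The force fell to 1 N, which suggests a click; I'll creep on to feel the stop.

```bash
python3 -m creep '[{"claw":0,"xyz":[-0.005,0,0],"rot":[0,0,0]},{"claw":0,"xyz":[-0.01,0,0],"rot":[0,0,0]},{"claw":0,"xyz":[-0.015,0,0],"rot":[0,0,0]},{"claw":0,"xyz":[-0.02,0,0],"rot":[0,0,0]},{"claw":0,"xyz":[-0.02,0,0],"rot":[0,0,0]},{"claw":0,"xyz":[-0.02,0,0],"rot":[0,0,0]},{"claw":0,"xyz":[-0.02,0,0],"rot":[0,0,0]},{"claw":0,"xyz":[-0.02,0,0],"rot":[0,0,0]}]'

```

```text
time: 6.3
position: [0.573, -0.2435, 0.0523]
eef_rot: [-0.043, -3.14, -0.0]
ft_force: [-7.3, 0.1, 4.9]
gripper_width: -0.001
grip_force: 3.6
```

```bash
python3 -m creep '[{"claw":0,"xyz":[-0.005,0,0],"rot":[0,0,0]},{"claw":0,"xyz":[-0.01,0,0],"rot":[0,0,0]},{"claw":0,"xyz":[-0.015,0,0],"rot":[0,0,0]},{"claw":0,"xyz":[-0.015,0,0],"rot":[0,0,0]},{"claw":0,"xyz":[-0.015,0,0],"rot":[0,0,0]},{"claw":0,"xyz":[-0.015,0,0],"rot":[0,0,0]},{"claw":0,"xyz":[-0.015,0,0],"rot":[0,0,0]},{"claw":0,"xyz":[-0.015,0,0],"rot":[0,0,0]}]'

```

```text
time: 6.97
position: [0.5731, -0.2434, 0.0524]
eef_rot: [-0.043, -3.133, -0.003]
ft_force: [-23.2, 1.0, 12.9]
gripper_width: -0.0
grip_force: 11.7
```

```bash
python3 -m creep '[{"claw":0,"xyz":[0.1,0,0],"rot":[0,0,0]},{"claw":0,"xyz":[0.25,0,0],"rot":[0,0,0]},{"claw":0,"xyz":[0.4,0,-0.2],"rot":[0,0,0]},{"claw":0,"xyz":[0.5,0,-0.4],"rot":[0,0,0]},{"claw":0,"xyz":[0.6,0,-0.6],"rot":[0,0,0]},{"claw":0,"xyz":[0.65,0,-0.75],"rot":[0,0,0]},{"claw":0,"xyz":[0.65,0,-0.75],"rot":[0,0,0]},{"claw":0,"xyz":[0.65,0,-0.75],"rot":[0,0,0]}]'
python3 -m creep '[{"claw":0.4,"xyz":[0,0.95,0],"rot":[0,0,0]},{"claw":0.4,"xyz":[0,0.95,0],"rot":[0,0,0]},{"claw":0.4,"xyz":[0,0.95,0],"rot":[0,0,0]},{"claw":0.4,"xyz":[0,0.95,0],"rot":[0,0,0]},{"claw":0.4,"xyz":[0,0.95,0],"rot":[0,0,0]},{"claw":0.4,"xyz":[0,0.95,0],"rot":[0,0,0]},{"claw":0.4,"xyz":[0,0.95,0],"rot":[0,0,0]},{"claw":0.4,"xyz":[0,0.95,0],"rot":[0,0,0]}]'
python3 to.py .43 .15 .20 1.4 .515 .177 .16 1.4 .515 .177 .091 1.4
python3 - <<'E'
from h import *
f=grab("top"); im=f["image"]; cv2.imwrite("pics/c3.png",cv2.resize(im[185:305,365:465],None,fx=4,fy=4,interpolation=cv2.INTER_CUBIC))
E
```

```text
time: 7.63
position: [0.4472, -0.2408, 0.2047]
eef_rot: [0.044, 3.136, -0.006]
ft_force: [-0.8, -1.1, -1.0]
gripper_width: -0.001
grip_force: 0.0
time: 8.3
position: [0.4521, -0.0504, 0.2013]
eef_rot: [-0.042, -3.14, -0.001]
ft_force: [-1.4, 0.4, -0.3]
gripper_width: 0.401
grip_force: 0.0
t 8.3 [ 0.4521 -0.0504  0.2013] F [-1.4  0.4 -0.3] w 0.4
xyz [0.138 0.999 0.007] rot [ 0.    -0.001 -0.033]
xyz [-0.428  0.125  0.2  ] rot [0. 0. 0.]
xyz [0.    0.    0.345] rot [0. 0. 0.]
```

View pics/c3.png

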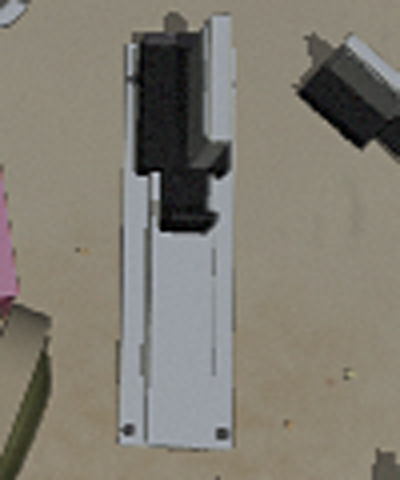

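The module is against the stop block: the lug's rear edge is at crop (187,232), about 107 mm further on than before.

```bash
python3 -m creep '[{"claw":0.4,"xyz":[0.13,1,0],"rot":[0,0,-0.033]},{"claw":0.4,"xyz":[0.13,1,0],"rot":[0,0,-0.033]},{"claw":0.4,"xyz":[0.13,1,0],"rot":[0,0,-0.033]},{"claw":0.4,"xyz":[0.13,1,0],"rot":[0,0,-0.033]},{"claw":0.4,"xyz":[0.13,1,0],"rot":[0,0,-0.033]},{"claw":0.4,"xyz":[0.13,1,0],"rot":[0,0,-0.033]},{"claw":0.4,"xyz":[0.13,1,0],"rot":[0,0,-0.033]},{"claw":0.4,"xyz":[0.13,1,0],"rot":[0,0,-0.033]}]'
python3 to.py .517 .177 .13 1.4 .517 .177 .091 1.4
python3 - <<'E'
from h import *
f=grab("top"); print(onz(f,365+187/4-.4,185+232/4-.4,.066), onz(f,365+222/4-.4,185+15/4-.4,.112))
E
```

```text
time: 9.02
position: [0.4317, 0.1496, 0.202]
eef_rot: [0.037, -3.141, 0.001]
ft_force: [0.7, 0.1, -0.8]
gripper_width: 0.401
grip_force: 0.0
t 9.0167 [0.4317 0.1496 0.202 ] F [ 0.7  0.1 -0.8] w 0.4
xyz [-0.43   0.127  0.36 ] rot [-0.    -0.    -0.001]
xyz [0.    0.    0.195] rot [0. 0. 0.]
[ 0.57809054 -0.23858283  0.066     ] [ 0.70256995 -0.25395841  0.112     ]
```

```bash
python3 -m creep '[{"claw":0.5,"xyz":[-0.2,0.127,0.1],"rot":[0,0,0]},{"claw":0.5,"xyz":[-0.43,0.127,0.2],"rot":[0,0,0]},{"claw":0.5,"xyz":[-0.43,0.127,0.36],"rot":[0,0,0]},{"claw":0.5,"xyz":[-0.43,0.127,0.46],"rot":[0,0,0]},{"claw":0.5,"xyz":[-0.43,0.127,0.555],"rot":[0,0,0]},{"claw":0.5,"xyz":[-0.43,0.127,0.555],"rot":[0,0,0]},{"claw":0.1,"xyz":[-0.43,0.127,0.555],"rot":[0,0,0]},{"claw":0,"xyz":[-0.43,0.127,0.555],"rot":[0,0,0]}]' 25
python3 -m creep '[{"claw":0,"xyz":[0,0,0],"rot":[0,0,0]},{"claw":0,"xyz":[0,0,0],"rot":[0,0,0]},{"claw":0,"xyz":[0,0,0],"rot":[0,0,0]},{"claw":0,"xyz":[0,0,0],"rot":[0,0,0]},{"claw":0,"xyz":[0,0,0],"rot":[0,0,0]},{"claw":0,"xyz":[0,0,0],"rot":[0,0,0]},{"claw":0,"xyz":[0,0,0],"rot":[0,0,0]},{"claw":0,"xyz":[0,0,0],"rot":[0,0,0]}]'
python3 - <<'E'
import numpy as np
from h import r
P=r.get_obs()["position"]; d=(.659-P[0])/np.cos(np.radians(1.4)); h=P[2]-.088; rho=np.hypot(d,h); a0=np.arctan2(h,d)
print(P,rho)
for th in np.arange(0.1,1.71,.1):
    a=a0+th; print(round(th,1),(-(d-rho*np.cos(a))/.2).round(3),(-(rho*np.sin(a)-h)/.2).round(3))
E
```

```text
time: 9.73
position: [0.5175, 0.1771, 0.0926]
eef_rot: [-0.036, 3.139, 0.0]
ft_force: [0.4, -0.6, 0.7]
gripper_width: 0.23
grip_force: 0.0
time: 10.4
position: [0.5174, 0.1784, 0.0925]
eef_rot: [-0.039, 3.138, 0.001]
ft_force: [1.6, 5.0, 1.7]
gripper_width: 0.133
grip_force: 30.2
[0.51737177 0.1784415  0.09248565] 0.14174151947408561
0.1 -0.006 -0.071
0.2 -0.019 -0.14
0.3 -0.038 -0.208
0.4 -0.065 -0.274
0.5 -0.097 -0.337
0.6 -0.136 -0.396
0.7 -0.181 -0.451
0.8 -0.231 -0.501
0.9 -0.286 -0.546
1.0 -0.345 -0.586
1.1 -0.407 -0.619
1.2 -0.473 -0.646
1.3 -0.54 -0.666
1.4 -0.61 -0.679
1.5 -0.681 -0.686
1.6 -0.751 -0.685
1.7 -0.822 -0.677
```

```bash
python3 -m creep '[{"claw":0,"xyz":[-0.006,0,-0.071],"rot":[0,0,0]},{"claw":0,"xyz":[-0.019,0,-0.14],"rot":[0,0,0]},{"claw":0,"xyz":[-0.038,0,-0.208],"rot":[0,0,0]},{"claw":0,"xyz":[-0.065,0,-0.274],"rot":[0,0,0]},{"claw":0,"xyz":[-0.097,0,-0.337],"rot":[0,0,0]},{"claw":0,"xyz":[-0.136,0,-0.396],"rot":[0,0,0]},{"claw":0,"xyz":[-0.181,0,-0.451],"rot":[0,0,0]},{"claw":0,"xyz":[-0.231,0,-0.501],"rot":[0,0,0]}]'
```

```text
time: 11.07
position: [0.5618, 0.1797, 0.1923]
eef_rot: [0.039, -3.139, -0.002]
ft_force: [-1.6, 5.0, -4.6]
gripper_width: 0.137
grip_force: 28.8
```

Lifting well; on to 1.6 rad.

```bash
python3 -m creep '[{"claw":0,"xyz":[-0.055,0,-0.045],"rot":[0,0,0]},{"claw":0,"xyz":[-0.114,0,-0.085],"rot":[0,0,0]},{"claw":0,"xyz":[-0.176,0,-0.118],"rot":[0,0,0]},{"claw":0,"xyz":[-0.242,0,-0.145],"rot":[0,0,0]},{"claw":0,"xyz":[-0.309,0,-0.165],"rot":[0,0,0]},{"claw":0,"xyz":[-0.379,0,-0.178],"rot":[0,0,0]},{"claw":0,"xyz":[-0.45,0,-0.185],"rot":[0,0,0]},{"claw":0,"xyz":[-0.52,0,-0.184],"rot":[0,0,0]}]'
python3 -m creep '[{"claw":0,"xyz":[-0.03,0,0.004],"rot":[0,0,0]},{"claw":0,"xyz":[-0.03,0,0.004],"rot":[0,0,0]},{"claw":0.4,"xyz":[-0.03,0,0.004],"rot":[0,0,0]},{"claw":0.4,"xyz":[-0.03,0,0.004],"rot":[0,0,0]},{"claw":0.4,"xyz":[-0.03,0,0.004],"rot":[0,0,0]},{"claw":0.4,"xyz":[-0.03,0,-0.2],"rot":[0,0,0]},{"claw":0.4,"xyz":[0,0,-0.4],"rot":[0,0,0]},{"claw":0.4,"xyz":[0,0,-0.4],"rot":[0,0,0]}]'
python3 to.py .585 .1785 .30 1.4  .585 .1785 .14 1.4  .585 .1785 .073 1.4
python3 - <<'E'
from h import *
s=grab("side"); cv2.imwrite("pics/s2.png",cv2.resize(s["image"][130:330,180:430],None,fx=3,fy=3))
E
```

```text
time: 11.73
position: [0.6664, 0.1828, 0.23]
eef_rot: [0.04, -3.141, -0.003]
ft_force: [-4.0, 7.1, 2.7]
gripper_width: 0.13
grip_force: 32.1
time: 12.4
position: [0.6672, 0.1815, 0.3175]
eef_rot: [-0.038, 3.128, 0.001]
ft_force: [0.2, -0.2, 0.8]
gripper_width: 0.405
grip_force: 0.0
t 12.4 [0.6672 0.1815 0.3175] F [ 0.2 -0.2  0.8] w 0.4
xyz [ 0.412 -0.005  0.082] rot [ 0.     0.009 -0.   ]
xyz [0.  0.  0.8] rot [0. 0. 0.]
xyz [0.    0.    0.335] rot [0. 0. 0.]
```

View pics/s2.png

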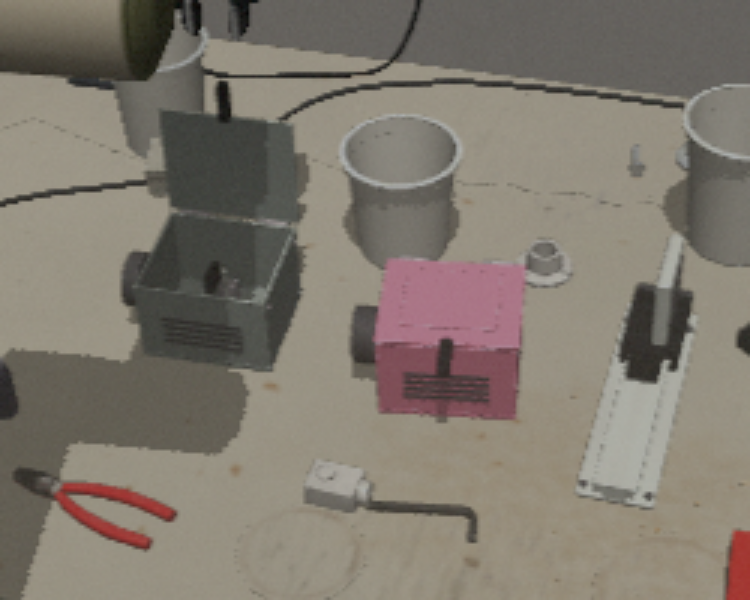

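The flap stands upright; the filter's black tab is visible inside at crop (213,277), i.e. side px (251,222). The panel is home at the stop.

```bash
python3 - <<'E'
from h import *
s=grab("side"); f=grab("top")
im=s["image"][210:240,235:270].max(2); m=(im<45).astype(np.uint8); n,l,st,c=cv2.connectedComponentsWithStats(m)
for i in range(1,n):
    if st[i,4]>8: print(st[i],c[i]+[235,210],[onz(s,*(c[i]+[235,210]),z).round(4) for z in (.070,.083)])
print(proj(s,[[.584,.1786,.083],[.584,.1786,.063]]))
print("fork vs TCP .573",[onz(f,365+230/4,185+25/4,z).round(3) for z in (.2,.25,.3,.35)])
E
```

```text
[13  8  6 10 36] [250.41666667 222.36111111] [array([0.5893, 0.1849, 0.07  ]), array([0.5751, 0.1788, 0.083 ])]
[[251.45911252 220.42573095]
 [252.11399011 225.64249693]]
fork vs TCP .573 [array([ 0.669, -0.243,  0.2  ]), array([ 0.654, -0.234,  0.25 ]), array([ 0.639, -0.225,  0.3  ]), array([ 0.624, -0.215,  0.35 ])]
```

```bash
python3 -m creep '[{"claw":0.4,"xyz":[0.2,-0.005,0],"rot":[0,0.009,0]},{"claw":0.4,"xyz":[0.412,-0.005,0],"rot":[0,0.009,0]},{"claw":0.4,"xyz":[0.412,-0.005,0.2],"rot":[0,0.009,0]},{"claw":0.4,"xyz":[0.412,-0.005,0.4],"rot":[0,0.009,0]},{"claw":0.4,"xyz":[0.412,-0.005,0.6],"rot":[0,0.009,0]},{"claw":0.4,"xyz":[0.412,-0.005,0.8],"rot":[0,0.009,0]},{"claw":0.4,"xyz":[0.412,-0.005,0.9],"rot":[0,0.009,0]},{"claw":0.4,"xyz":[0.412,-0.005,0.9],"rot":[0,0.009,0]}]'
python3 to.py .585 .180 .075 1.4
python3 - <<'E'
from h import *
s=grab("side"); cv2.imwrite("pics/s3.png",cv2.resize(s["image"][80:280,150:400],None,fx=3,fy=3))
E
```

```text
time: 13.22
position: [0.5814, 0.1781, 0.1222]
eef_rot: [0.038, -3.115, 0.002]
ft_force: [0.3, 0.2, -0.9]
gripper_width: 0.4
grip_force: 0.0
t 13.2167 [0.5814 0.1781 0.1222] F [ 0.3  0.2 -0.9] w 0.4
xyz [-0.025  0.009  0.235] rot [-0.001 -0.017 -0.   ]
```

View pics/s3.png

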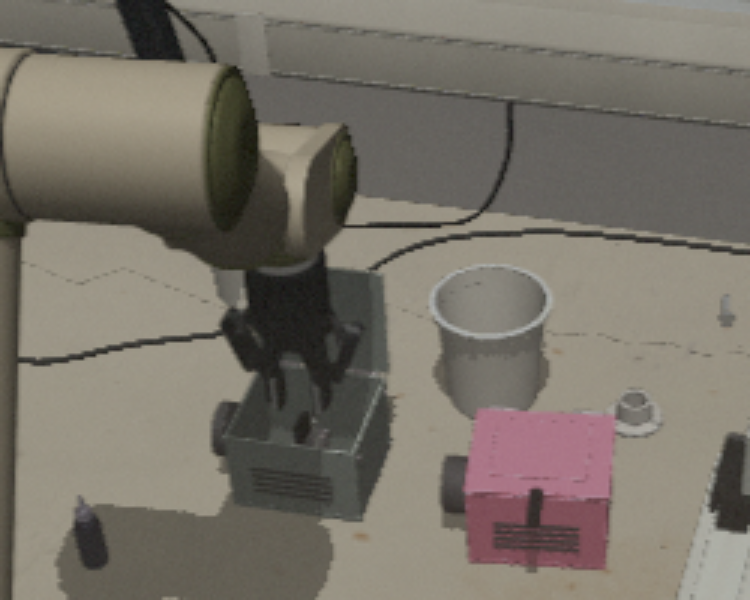

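The open fingers (crop (280,400) and (325,395)) straddle the filter's tab at (303,427); the flap is clear of the wrist. Descend and close.

```bash
python3 -m creep '[{"claw":0.4,"xyz":[-0.02,0.009,0.06],"rot":[0,-0.017,0]},{"claw":0.4,"xyz":[-0.02,0.009,0.12],"rot":[0,-0.017,0]},{"claw":0.4,"xyz":[-0.02,0.009,0.18],"rot":[0,-0.017,0]},{"claw":0.4,"xyz":[-0.02,0.009,0.235],"rot":[0,-0.017,0]},{"claw":0.4,"xyz":[-0.02,0.009,0.235],"rot":[0,-0.017,0]},{"claw":0.4,"xyz":[-0.02,0.009,0.235],"rot":[0,-0.017,0]},{"claw":0.1,"xyz":[-0.02,0.009,0.235],"rot":[0,-0.017,0]},{"claw":0,"xyz":[-0.02,0.009,0.235],"rot":[0,-0.017,0]}]' 40
python3 -m creep '[{"claw":0,"xyz":[0,0,0],"rot":[0,0,0]},{"claw":0,"xyz":[0,0,0],"rot":[0,0,0]},{"claw":0,"xyz":[0,0,0],"rot":[0,0,0]},{"claw":0,"xyz":[0,0,0],"rot":[0,0,0]},{"claw":0,"xyz":[0,0,0],"rot":[0,0,0]},{"claw":0,"xyz":[0,0,0],"rot":[0,0,0]},{"claw":0,"xyz":[0,0,0],"rot":[0,0,0]},{"claw":0,"xyz":[0,0,0],"rot":[0,0,0]}]'
```

```text
time: 13.93
position: [0.5882, 0.1806, 0.0823]
eef_rot: [-0.038, 3.127, 0.0]
ft_force: [-0.2, -0.4, 0.1]
gripper_width: 0.131
grip_force: 0.0
time: 14.6
position: [0.5883, 0.1807, 0.0825]
eef_rot: [-0.038, 3.126, 0.001]
ft_force: [-0.8, -0.0, 6.3]
gripper_width: 0.107
grip_force: 41.0
```

```bash
python3 -m creep '[{"claw":0,"xyz":[0,0,-0.05],"rot":[0,0,0]},{"claw":0,"xyz":[0,0,-0.1],"rot":[0,0,0]},{"claw":0,"xyz":[0,0,-0.17],"rot":[0,0,0]},{"claw":0,"xyz":[0,0,-0.25],"rot":[0,0,0]},{"claw":0,"xyz":[0,0,-0.35],"rot":[0,0,0]},{"claw":0,"xyz":[0,0,-0.45],"rot":[0,0,0]},{"claw":0,"xyz":[0,0,-0.55],"rot":[0,0,0]},{"claw":0,"xyz":[0,0,-0.65],"rot":[0,0,0]}]'
python3 -m creep '[{"claw":0,"xyz":[0.05,0,-0.08],"rot":[0,0,0]},{"claw":0,"xyz":[0.08,0,-0.12],"rot":[0,0,0]},{"claw":0,"xyz":[0.08,0,-0.12],"rot":[0,0,0]},{"claw":0,"xyz":[0.08,0,-0.12],"rot":[0,0,0]},{"claw":0,"xyz":[0.08,0,-0.12],"rot":[0,0,0]},{"claw":0,"xyz":[0.08,0,-0.12],"rot":[0,0,0]},{"claw":0,"xyz":[0.08,0,-0.12],"rot":[0,0,0]},{"claw":0,"xyz":[0.08,0,-0.12],"rot":[0,0,0]}]'
python3 to.py .585 .02 .235 0 .62 -.13 .235 -1.5 .663 -.167 .235 -1.5 .663 -.167 .121 -1.5
python3 - <<'E'
from h import *
s=grab("side"); f=grab("top"); cv2.imwrite("pics/s4.png",np.hstack([cv2.resize(s["image"][130:280,200:325],None,fx=3,fy=3),cv2.resize(f["image"][165:315,190:315],None,fx=3,fy=3)]))
E
```

```text
time: 15.27
position: [0.5858, 0.1805, 0.2132]
eef_rot: [-0.038, 3.128, 0.0]
ft_force: [0.6, -0.2, 0.2]
gripper_width: 0.105
grip_force: 40.1
time: 15.93
position: [0.5698, 0.1801, 0.2343]
eef_rot: [-0.038, 3.13, 0.0]
ft_force: [-0.3, -0.1, -0.8]
gripper_width: 0.103
grip_force: 40.1
t 15.9333 [0.5698 0.1801 0.2343] F [-0.3 -0.1 -0.8] w 0.1
xyz [-0.056 -0.802 -0.003] rot [0.    0.007 0.016]
xyz [-0.175 -0.75   0.   ] rot [0.    0.    0.017]
xyz [-0.22  -0.179  0.   ] rot [0. 0. 0.]
xyz [0.   0.   0.57] rot [0. 0. 0.]
```

View pics/s4.png

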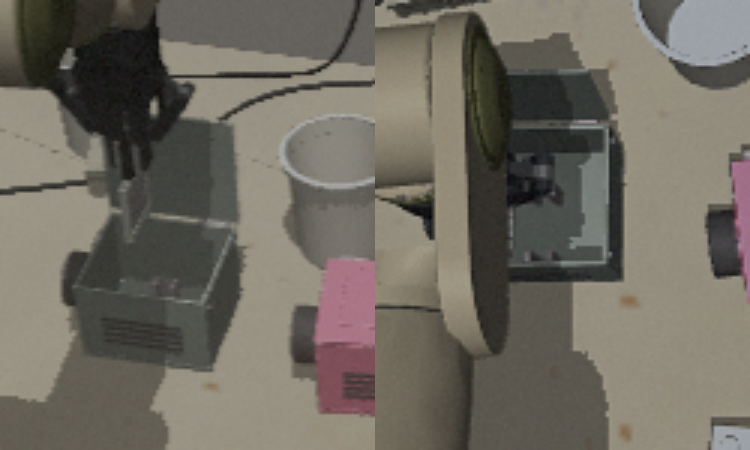

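The plate hangs upright in the fingers (left crop, x 120–145, y 170–240), clear above the housing; the flap is still up. Carry it across.

```bash
python3 -m creep '[{"claw":0,"xyz":[-0.01,-0.1,0],"rot":[0,0.007,0.016]},{"claw":0,"xyz":[-0.02,-0.2,0],"rot":[0,0.007,0.016]},{"claw":0,"xyz":[-0.03,-0.32,0],"rot":[0,0.007,0.016]},{"claw":0,"xyz":[-0.04,-0.45,0],"rot":[0,0.007,0.016]},{"claw":0,"xyz":[-0.05,-0.58,0],"rot":[0,0.007,0.016]},{"claw":0,"xyz":[-0.056,-0.7,0],"rot":[0,0.007,0.016]},{"claw":0,"xyz":[-0.056,-0.8,0],"rot":[0,0.007,0.016]},{"claw":0,"xyz":[-0.056,-0.8,0],"rot":[0,0.007,0.016]}]'
python3 -m creep '[{"claw":0,"xyz":[-0.02,-0.1,0],"rot":[0,0,0.017]},{"claw":0,"xyz":[-0.05,-0.2,0],"rot":[0,0,0.017]},{"claw":0,"xyz":[-0.08,-0.32,0],"rot":[0,0,0.017]},{"claw":0,"xyz":[-0.11,-0.45,0],"rot":[0,0,0.017]},{"claw":0,"xyz":[-0.14,-0.58,0],"rot":[0,0,0.017]},{"claw":0,"xyz":[-0.175,-0.7,0],"rot":[0,0,0.017]},{"claw":0,"xyz":[-0.175,-0.75,0],"rot":[0,0,0.017]},{"claw":0,"xyz":[-0.175,-0.75,0],"rot":[0,0,0.017]}]'
python3 to.py .668 -.169 .235 -1.5 .668 -.169 .1235 -1.5
```

```text
time: 16.7
position: [0.5851, 0.0171, 0.235]
eef_rot: [0.006, 3.14, -0.001]
ft_force: [0.2, 0.1, -0.9]
gripper_width: 0.105
grip_force: 40.1
time: 17.37
position: [0.6198, -0.131, 0.2346]
eef_rot: [0.046, 3.14, 0.0]
ft_force: [-0.0, 0.6, -0.5]
gripper_width: 0.105
grip_force: 40.1
t 17.3667 [ 0.6198 -0.131   0.2346] F [-0.   0.6 -0.5] w 0.11
xyz [-0.247 -0.183 -0.002] rot [ 0.     0.001 -0.002]
xyz [0.    0.    0.558] rot [0. 0. 0.]
```

```bash
python3 -m creep '[{"claw":0,"xyz":[-0.06,-0.05,0],"rot":[0,0,0]},{"claw":0,"xyz":[-0.12,-0.1,0],"rot":[0,0,0]},{"claw":0,"xyz":[-0.18,-0.14,0],"rot":[0,0,0]},{"claw":0,"xyz":[-0.247,-0.183,0],"rot":[0,0,0]},{"claw":0,"xyz":[-0.247,-0.183,0],"rot":[0,0,0]},{"claw":0,"xyz":[-0.247,-0.183,0],"rot":[0,0,0]},{"claw":0,"xyz":[-0.247,-0.183,0],"rot":[0,0,0]},{"claw":0,"xyz":[-0.247,-0.183,0],"rot":[0,0,0]}]'
python3 -m creep '[{"claw":0,"xyz":[0,0,0.08],"rot":[0,0,0]},{"claw":0,"xyz":[0,0,0.16],"rot":[0,0,0]},{"claw":0,"xyz":[0,0,0.24],"rot":[0,0,0]},{"claw":0,"xyz":[0,0,0.32],"rot":[0,0,0]},{"claw":0,"xyz":[0,0,0.4],"rot":[0,0,0]},{"claw":0,"xyz":[0,0,0.48],"rot":[0,0,0]},{"claw":0,"xyz":[0,0,0.53],"rot":[0,0,0]},{"claw":0,"xyz":[0,0,0.555],"rot":[0,0,0]}]'
python3 to.py .668 -.169 .1235 -1.5
python3 - <<'E'
from h import *
s=grab("side"); f=grab("top"); cv2.imwrite("pics/s5.png",np.hstack([cv2.resize(s["image"][190:310,350:450],None,fx=4,fy=4,interpolation=cv2.INTER_CUBIC),cv2.resize(f["image"][165:285,365:465],None,fx=4,fy=4,interpolation=cv2.INTER_CUBIC)]))
c=np.array([.664,-.169,.075]); print(proj(s,[c+[a,0,b] for a in(-.03,.03) for b in (-.03,.03)]).round(1))
E
```

```text
time: 18.03
position: [0.6677, -0.1663, 0.2356]
eef_rot: [0.041, 3.14, 0.001]
ft_force: [-0.4, 0.7, -0.7]
gripper_width: 0.107
grip_force: 40.1
time: 18.7
position: [0.6677, -0.1668, 0.1231]
eef_rot: [-0.042, -3.141, -0.002]
ft_force: [0.2, 0.3, -0.5]
gripper_width: 0.103
grip_force: 40.1
t 18.7 [ 0.6677 -0.1668  0.1231] F [ 0.2  0.3 -0.5] w 0.1
xyz [-0.002 -0.011 -0.002] rot [ 0.001 -0.    -0.001]
[[372.5 236.6]
 [373.4 220.8]
 [376.  223.4]
 [377.  207.6]]
```

View pics/s5.png

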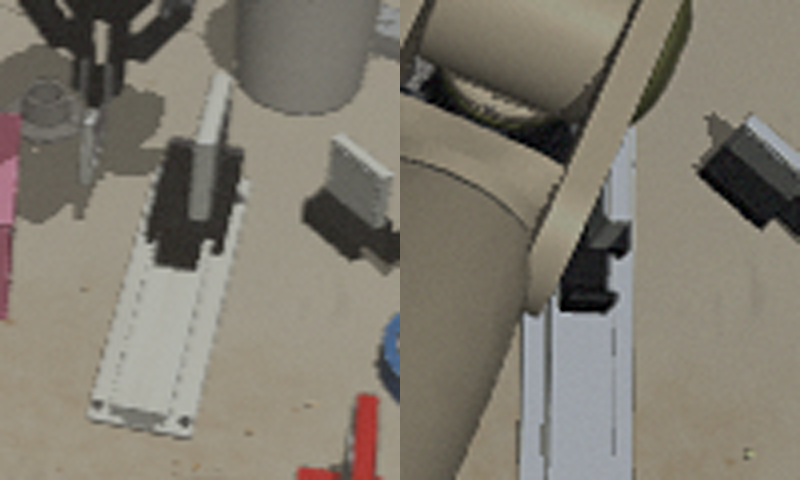

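The plate is edge-on beside the panel at crop x 78–98, y 110–188, its lower edge matching the predicted px (372.5,236.6). It is upright, about 7.7 cm off the white face, and touching nothing. Settle and hand in.

```bash
python3 -m creep '[{"claw":0,"xyz":[0,0,0],"rot":[0,0,0]},{"claw":0,"xyz":[0,0,0],"rot":[0,0,0]},{"claw":0,"xyz":[0,0,0],"rot":[0,0,0]},{"claw":0,"xyz":[0,0,0],"rot":[0,0,0]},{"claw":0,"xyz":[0,0,0],"rot":[0,0,0]},{"claw":0,"xyz":[0,0,0],"rot":[0,0,0]},{"claw":0,"xyz":[0,0,0],"rot":[0,0,0]},{"claw":0,"xyz":[0,0,0],"rot":[0,0,0]}]'
python3 -c "
from workcell import r
print(r.finish_job())"
```

```text
time: 19.47
position: [0.6683, -0.1675, 0.1243]
eef_rot: [0.043, 3.14, 0.0]
ft_force: [0.3, -1.4, -0.3]
gripper_width: 0.106
grip_force: 40.1
the job is handed in; nothing more can be done
None
```

I handed the job in at about 19.5 s with the panel at its end stop, the flap up, and the filter plate held upright and parallel about 7.7 cm from the white face; the hand-in returned no verdict.

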